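Clear the bench into the tilt-out bin and the latching bottle pen

ROBOT

A 7-joint arm with a two-finger parallel gripper is mounted at the origin on a cart in front of the work surface, level with it; the furniture and walls round the work are solid. World frame = base frame: x ahead of the robot, y to its left, z up, the work surface at z = 0. Lengths are in m, angles in rad, forces in N, time in s.
With the tool pointing down it reaches from about 0.425 to 0.925 m from the base axis. Payload 6.8 kg.
Tool frame: the origin (TCP) lies on the mounting face of the last link; the fingertips stand 173 mm ahead of it and the grasp point (between the pads) lies 155 mm ahead of it; z points along the fingers, y is the line along which they close (so a half turn about z gives the same grasp; the last joint's range is limited). The gripper opens to 85 mm and grips with 20 to 120 N. Pads are 22 mm wide; open, the fingers measure 114 mm over their backs; the gripper's body (76 mm by 85 mm) begins 54 mm behind the grasp point. The pads swing forward as they close: fully open they stand 13 mm farther back than shut.
Start: joints at [1.173, 0.477, 0.022, 1.555, -0.011, 1.109, -0.083], TCP at [0.193, -0.647, 0.405] pointing down, gripper open.
Joint ranges: [-2.96, 2.96], [-0.34, 2.1], [-1.41, 1.46], [0.24, 2.44], [-1.37, 4.51], [0.17, 1.92], [-2.96, 2.96]. Speed limits (rad/s): [2.39, 2.39, 3.14, 3.14, 3.14, 3.14, 3.14].

INTERFACE

Orientations are given as a unit quaternion [x, y, z, w].
In Python, from cell import read_state, capture, hand_in gives the robot as it stands.
- The arm moves only by the shell command python3 -m jog 'ROWS' [FORCE]. ROWS is text: rows parted by semicolons, each of 7 numbers parted by spaces: the finger opening in cm, from 0 to 8.54, then the shift along the tool's x, y, z in cm, then the turn, a rotation vector about the tool's x, y, z in rad. A call has 1 to 8 rows; each row is the pose to reach, as a shift and turn from the pose commanded when the call began, along the tool's axes at that moment; what a row does not reach only later rows make up. A row lasts 1/12 s, in which the tool goes at most 41.7 mm and 7.16 degrees, less where a joint would pass 70% of its speed; a pose out of reach is approached as far as the arm can. A call with a gripper value outside its range is refused whole. The fingers move at their own pace and stop on an object; FORCE is the grip in N (left out, the last holds). Time passes only in rows, so rows that repeat a pose let the fingers close. It gives the time, the measured TCP pose, the force, the opening and the grip force at its end, in the units of the state.
- read_state(): the state, without advancing time (a new reading comes with each control period).
- capture(name): name is "scene" or "top" or "wrist"; returns a dict with "color" (400x640x3 uint8, red, green, blue), "fx", "fy", "cx", "cy" (pixels), "T" (4x4, takes a point from camera to world coordinates). Camera axes: x right, y down, z forward; pixel columns grow to the right and rows downward; lengths in m; the calibration is good to about 2 mm. A picture is of the moment at which its call begins. There is no depth.
- hand_in(): hands the job in; it is judged then, once.
The state is a dict: "time": time; "joint_pos": joint angles; "joint_velocities": joint speeds; "effort": joint torques, N m; "position": TCP position; "eef_rot": TCP orientation; "ft_force": force on the tool from outside, world axes, zero at the start; "moment": the same for the moment, N m; "grip_width": opening from 0.0 (shut) to 1.0 (fully open); "grip_force": force on a finger pad.
Only numpy, scipy, OpenCV 4.12 (cv2) and the standard library are available. Lean on these libraries where they do the work, as an engineer would, in place of code of your own. Each camera call takes 0.05 s, during which the arm holds its last target. There are 200 camera calls.

TASK

Clear the bench before the chamber is pumped down: tip the tilt-out bin forward, put the orange pliers, the spanner and the large and small screwdrivers, whichever lie out on the open bench, into it, and push the bin back until it clicks home. Stand the small beaker and the wash bottle, whichever are out, upright inside the low open-topped pen and push its sprung door shut until the latch snaps in and holds it. Leave the other things on the bench where they are.

Things in the scene. Friction and masses are not known exactly. Their poses are not given: they have to be found in the camera images.
- bin_housing: Fixed grey steel housing 270 mm wide, 176 mm high, holding the tilt-out bin. Origin on the worktop below the bin's pivot, mid-width; x points back into it (front looks along -x), y along its width. The hood spans x = 50 to 130 mm; with the bin home a 44 mm slot is open between the bin's front panel and the hood: reach down into it from above to hook the panel and pull it forward.
- bin (a joint): Tilt of the aluminium bin, rad: 0 home (clicked), 0.85 fully tipped (top towards the robot) against its stop, where it stays when let go. Damped, so move it slowly. Between about 0.15 and 0.02 rad a sprung ball must be ridden over, 5 to 8 N at the lip either way; short of the click it rests at about 0.14 rad.
- bin_pivot (a point): Fixed point: middle of the pivot axis (along the housing's y), 20 mm above the worktop, at the foot of the bin's front panel.
- bin_lip (a point): Middle of the top edge of the bin's front panel, 3 mm behind its front face; moves with the bin. The panel is 6 mm thick and 150 mm tall from the pivot: lip 170 mm above the worktop when home; fully tipped, 113 mm in front of the pivot and 119 mm above the worktop.
- bin_inside (a point): Centre of the bin's inner floor; moves and tilts with it: x from front panel to back wall, y along the width, z up. Inside 230 mm wide, 100 mm deep; back and side walls 100 mm tall. Fully tipped, the mouth lies 10 to 110 mm in front of the pivot (back wall's top 160 mm high), and things dropped 40 mm in front of the pivot slide to the bottom.
- pen: Fixed low pen, 176 mm deep (x), 236 mm wide (y), walls 70 mm high (corner posts 74 mm), open at the top, 4 mm steel floor; origin on the worktop under its centre, front (-x) to the robot. Inside 165 x 224 mm. The whole front is one hinged door; the doorway is 215 mm wide with only the 4 mm floor edge as a sill.
- pen_floor (a point): Centre of the top of the pen's floor; axes as the pen's.
- door (a joint): Angle of the pen's door, rad: 0 shut and latched, up to 1.45 open towards the robot. A light spring (0.4 N at the free edge) pushes it open. From about 0.09 rad its bevelled sprung bolt rides over a pin on the pen's right front corner, with about 4 to 8 N at the push plate; past the pin (below 0.02 rad) it snaps out and holds the door. The door can go 0.015 rad beyond 0 to a stop.
- door_hinge (a point): Fixed point on the upright hinge axis at the pen's front left (+y) corner, 63 mm above the worktop. The door is a grey panel, 190 mm from hinge to free edge, 8 mm thick, 76 mm tall, its top 84 mm above the worktop.
- door_push (a point): Middle of the steel push plate on the door's outer face, 150 mm from the hinge axis, 63 mm above the worktop; moves with the door.
- pliers_orange_grip (a point): Pliers with orange grips, 156 mm long (y), 44 mm wide (x) over the grips, 13 mm thick, 0.14 kg; point is half-way up, 10 mm towards the +y grips from their middle; 44 mm wide here, grasp across x. Lies flat on the worktop at the start, up to four tools side by side; may be absent.
- screwdriver_small_grip (a point): Small screwdriver, blue handle, 124 mm long (y), handle 18 mm wide (x) and 17 mm thick; point on the axis in the handle, 20 mm towards its +y butt from the tool's middle; grasp across x. Lies flat on the worktop at the start, up to four tools side by side; may be absent.
- spanner_grip (a point): Steel spanner, 150 mm long (y), ends 28 mm wide, 8 mm thick; shaft 12 mm wide (x) and 5 mm thick, its top 7 mm above the worktop; point at the middle of the shaft; grasp across x. Lies flat on the worktop at the start, up to four tools side by side; may be absent.
- screwdriver_yellow_grip (a point): Large screwdriver with yellow handle, 182 mm long (y), handle 27 mm wide (x) and 26 mm thick; point at the axis in the handle, 30 mm towards its +y butt from the tool's middle; grasp across x. Lies flat on the worktop at the start, up to four tools side by side; may be absent.
- beaker_centre (a point): Small glass beaker, 54 mm across, 70 mm tall, open top, 0.06 kg; point on its axis half-way up (35 mm). Stands upright in front of the pen; may be absent.
- wash_bottle_centre (a point): White wash bottle with red cap and spout, body a cylinder 61 mm across, 193 mm tall over all, 0.32 kg; point on the body's axis 80 mm above its foot. The body is full width from the foot up to its shoulder at 158 mm; grip it just below the shoulder, so that the hand clears the top. Stands upright in front of the pen; may be absent.
- cf_blank: Bystander: round steel blank flange 70 x 13 mm; origin under its centre.
- kf_clamp: Bystander: hinged ring clamp with wing nut 57 x 88 x 17 mm; origin under its centre.
- kapton_roll: Bystander: roll of amber tape 64 x 13 mm; origin under its centre.

How it is judged:
On the way, in this order (a step that is already met when the one before it is completed fails the run):
1. the bin is tipped well forward (value of joint bin above 0.6 rad), for 0.2 s.
2. the bin is back home in its click with every tool that was out inside it (value of joint bin below 0.03 rad and x of pliers_orange_grip in the frame of bin_inside between -0.05 and 0.05 m and y of pliers_orange_grip in the frame of bin_inside between -0.115 and 0.115 m and z of pliers_orange_grip in the frame of bin_inside between -0.005 and 0.1 m and x of screwdriver_small_grip in the frame of bin_inside between -0.05 and 0.05 m and y of screwdriver_small_grip in the frame of bin_inside between -0.115 and 0.115 m and z of screwdriver_small_grip in the frame of bin_inside between -0.005 and 0.1 m and x of spanner_grip in the frame of bin_inside between -0.05 and 0.05 m and y of spanner_grip in the frame of bin_inside between -0.115 and 0.115 m and z of spanner_grip in the frame of bin_inside between -0.005 and 0.1 m and x of screwdriver_yellow_grip in the frame of bin_inside between -0.05 and 0.05 m and y of screwdriver_yellow_grip in the frame of bin_inside between -0.115 and 0.115 m and z of screwdriver_yellow_grip in the frame of bin_inside between -0.005 and 0.1 m), for 0.3 s.
At the end, for the whole second after the job is handed in: The bin is home (tilt under 0.03 rad) with those of the orange pliers, spanner and two screwdrivers that were out inside it; the beaker and wash bottle that were out stand upright (within 0.1 rad) on the pen's floor between its walls; the door is held shut by its latch (under 0.02 rad) (all of step 2 and x of beaker_centre in the frame of pen_floor between -0.083 and 0.083 m and y of beaker_centre in the frame of pen_floor between -0.112 and 0.112 m and z of beaker_centre in the frame of pen_floor between 0.025 and 0.045 m and angle between each of beaker_centre, wash_bottle_centre's own z axis and vertical below 0.1 rad and x of wash_bottle_centre in the frame of pen_floor between -0.083 and 0.083 m and y of wash_bottle_centre in the frame of pen_floor between -0.112 and 0.112 m and z of wash_bottle_centre in the frame of pen_floor between 0.07 and 0.09 m and value of joint door below 0.02 rad); the robot touches nothing.
It fails at once if a bystander (flange, ring clamp, tape roll) is moved by more than 30 mm (distance of any of cf_blank, kf_clamp, kapton_roll from where it was at the start of the episode above 0.03 m).
Of pliers_orange, screwdriver_small, spanner, screwdriver_yellow only 3 to 4 are there at a start; the rules pass over those that are not, and their reading is None.
Of beaker, wash_bottle only 1 to 2 are there at a start; the rules pass over those that are not, and their reading is None.
At some moment in a run one of pliers_orange, screwdriver_small, spanner, screwdriver_yellow may be knocked a few centimetres aside while the robot is not near it.
Once in a run the grip may slacken for a moment while it holds something.
It also fails if it takes over 210 s, if anything falls off the work surface, if the arm or the gripper's body presses on something with over 40 N, if the wrist force passes 120 N, or if a joint passes its speed limit or range.

## Working session

There is one attempt and no reset: what is moved stays moved. The work goes in short steps, Python scripts to look and compute and a shell command to move; the robot and the scene stay as the last step left them, time stands still between calls to the robot, and variables do not carry over. Pictures are saved under pics/ and viewed, at most 18 in all, crops included, and the job is handed in when it is done.

```bash
ls; mkdir -p pics
python3 - <<'E'
from cell import read_state, capture
import cv2,json,numpy as np
s=read_state();print({k:np.round(v,3).tolist() for k,v in s.items()})
for n in ("scene","top"):
    c=capture(n);cv2.imwrite(f"pics/{n}0.png",c["color"][:,:,::-1]);print(n,c["fx"],c["fy"],c["cx"],c["cy"],np.round(c["T"],3).tolist())
E
```

```text
pics
{'time': 0.0, 'joint_pos': [1.173, 0.478, 0.022, 1.556, -0.012, 1.109, -0.083], 'joint_velocities': [0.001, -0.001, -0.0, -0.001, 0.0, -0.001, -0.002], 'effort': [-0.0, -59.644, 1.608, -28.119, 0.012, 0.009, -0.0], 'position': [0.193, -0.647, 0.404], 'eef_rot': [0.99, 0.144, -0.0, -0.001], 'ft_force': [-0.327, 0.676, 0.143], 'moment': [0.028, -0.022, -0.003], 'grip_force': 0.0, 'grip_width': 0.997}
scene 449.70105479360234 449.70105479360234 325.99153398775 198.62929813722272 [[-0.494, -0.427, 0.757, -0.5], [-0.869, 0.24, -0.432, 0.679], [0.003, -0.872, -0.49, 0.812], [0.0, 0.0, 0.0, 1.0]]
top 497.61954602689343 497.61954602689343 322.1302132829674 198.85780947063836 [[-0.004, -0.984, 0.176, 0.261], [-1.0, 0.003, -0.003, 0.1], [0.002, -0.176, -0.984, 1.692], [0.0, 0.0, 0.0, 1.0]]
```

View pics/top0.png

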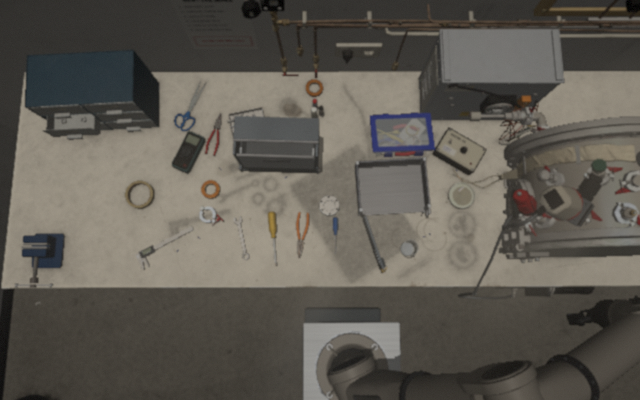

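View pics/scene0.png

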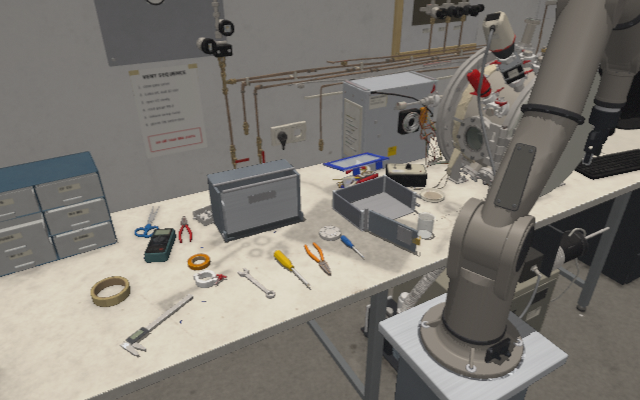

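The top view shows all four tools: spanner (242,238), yellow driver (273,238), pliers (303,233) and small driver (335,232). The beaker is at (408,248) and no wash bottle is visible. The bin is near (278,145), and the pen near (392,187) with its door open. I'll zoom in.

```bash
cat > h.py <<'E'
import numpy as np, cv2
from cell import read_state, capture
from scipy.spatial.transform import Rotation as R
def pix(c,uv,z):
    d=c["T"][:3,:3]@np.array([(uv[0]-c["cx"])/c["fx"],(uv[1]-c["cy"])/c["fy"],1]);o=c["T"][:3,3]
    return o+d*(z-o[2])/d[2]
def proj(c,p):
    q=np.linalg.inv(c["T"])@np.r_[p,1];return np.array([q[0]/q[2]*c["fx"]+c["cx"],q[1]/q[2]*c["fy"]+c["cy"]])
def shift(goal,close=None,tilt=None,ahead=0.155):
    """goal: grasp point (world); close: angle of closing line (deg, world, from x), tool down. Prints shift cm, rotvec."""
    s=read_state();r=R.from_quat(s["eef_rot"]);p=np.array(s["position"])
    if close is None: rn=r
    else:
        best=None
        for k in (0,180):
            a=np.radians(close+k);y=np.array([np.cos(a),np.sin(a),0]);z=np.array([0,0,-1.]);x=np.cross(y,z)
            q=R.from_matrix(np.c_[x,y,z])
            n=(r.inv()*q).magnitude()
            if best is None or n<best[0]: best=(n,q)
        rn=best[1]
    tcp=np.array(goal)-rn.apply([0,0,ahead])
    print("shift cm",np.round(r.inv().apply(tcp-p)*100,2),"rot",np.round((r.inv()*rn).as_rotvec(),3),"dist cm",round(100*np.linalg.norm(tcp-p),1))
def st():
    s=read_state();r=R.from_quat(s["eef_rot"])
    print("t",round(s["time"],2),"gp",np.round(np.array(s["position"])+r.apply([0,0,.155]),4),"y",np.round(r.apply([0,1,0]),3),"z",np.round(r.apply([0,0,1]),3),"F",np.round(s["ft_force"],1),"grip",round(s["grip_width"],3),round(s["grip_force"],1),"q",np.round(s["joint_pos"],2))
def crop(c,x0,y0,x1,y1,k,name):
    cv2.imwrite(f"pics/{name}.png",cv2.resize(c["color"][y0:y1,x0:x1,::-1],None,fx=k,fy=k,interpolation=cv2.INTER_CUBIC))
E
python3 - <<'E'
from h import *
c=capture("top");crop(c,200,95,460,285,3,"t1")
hsv=cv2.cvtColor(c["color"],cv2.COLOR_RGB2HSV)
for n,lo,hi,win,z in (("yellow",(18,120,90),(35,255,255),(255,290,205,270),.013),("orange",(4,120,90),(17,255,255),(285,320,205,265),.0065),("blue",(100,100,50),(125,255,255),(325,350,210,260),.0085)):
    m=cv2.inRange(hsv,lo,hi);w=np.zeros_like(m);w[win[2]:win[3],win[0]:win[1]]=m[win[2]:win[3],win[0]:win[1]]
    v,u=np.nonzero(w);P=np.array([pix(c,(a,b),z) for a,b in zip(u,v)])
    mu=P.mean(0);_,_,V=np.linalg.svd(P[:,:2]-mu[:2]);pr=(P[:,:2]-mu[:2])@V[0]
    print(n,len(u),(u.mean(),v.mean()),mu.round(3),"axis deg",np.degrees(np.arctan2(V[0,1],V[0,0])).round(1),"len",np.ptp(pr).round(3))
for n,uv,z in (("sp1",(239,219),.004),("sp2",(246,257),.004),("beaker",(408,248),.035),("flange",(330,205),.01),("clamp",(209,214),.01),("kap",(211,188),.01)): print(n,pix(c,uv,z).round(3))
E
```

```text
yellow 132 (np.float64(272.00757575757575), np.float64(223.29545454545453)) [0.478 0.265 0.013] axis deg -174.0 len 0.083
orange 96 (np.float64(302.0208333333333), np.float64(225.4375)) [0.471 0.164 0.006] axis deg 171.2 len 0.086
blue 19 (np.float64(334.4736842105263), np.float64(223.26315789473685)) [0.478 0.053 0.008] axis deg 178.6 len 0.031
sp1 [0.494 0.379 0.004]
sp2 [0.365 0.352 0.004]
beaker [ 0.391 -0.19   0.035]
flange [0.541 0.068 0.01 ]
clamp [0.511 0.481 0.01 ]
kap [0.601 0.478 0.01 ]
```

View pics/t1.png

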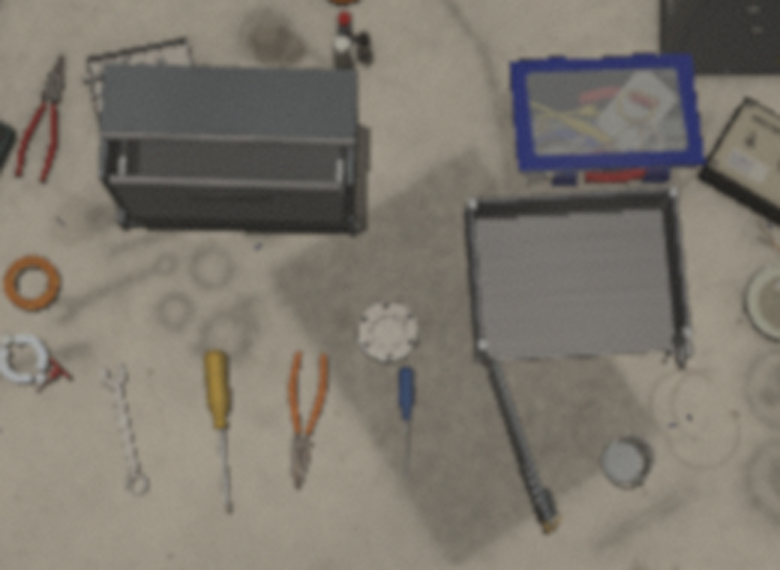

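The crop (offset 200,95, scale 3) shows the bin lip at about (118,181)–(345,185) and the hood front edge at (103,135)–(356,137). The pen posts are at (473,205), (673,192), (483,345) and (685,335). The door runs from (487,350) to (545,525), and the beaker is at (627,462).

Run:
```python
from h import *
c=capture("top")
for n,uv,z in (("lipL",(118,181),.17),("lipR",(345,185),.17),("hoodL",(103,135),.176),("hoodR",(356,137),.176),("pBL",(473,205),.074),("pBR",(673,192),.074),("pFL",(483,345),.074),("pFR",(685,335),.074),("doorH",(487,352),.084),("doorE",(545,520),.084),("beaktop",(627,462),.07),("spT",(117,372),.004),("spB",(138,485),.004),("pliT",(311,353),.006),("pliB",(299,486),.006),("yT",(216,350),.02),("yB",(230,511),.003),("bT",(406,367),.01),("bB",(407,475),.003)):
    p=pix(c,(200+uv[0]/3-.3,95+uv[1]/3-.3),z);print(n,p.round(3))
h=.155;
shift([.62,.14,.30],0)
```

```text
lipL [0.675 0.357 0.17 ]
lipR [0.67  0.118 0.17 ]
hoodL [0.723 0.373 0.176]
hoodR [0.72  0.107 0.176]
pBL [ 0.672 -0.023  0.074]
pBR [ 0.686 -0.247  0.074]
pFL [ 0.514 -0.032  0.074]
pFR [ 0.524 -0.254  0.074]
doorH [ 0.505 -0.035  0.084]
doorE [ 0.323 -0.094  0.084]
beaktop [ 0.386 -0.186  0.07 ]
spT [0.495 0.38  0.004]
spB [0.367 0.353 0.004]
pliT [0.516 0.159 0.006]
pliB [0.365 0.172 0.006]
yT [0.518 0.266 0.02 ]
yB [0.338 0.25  0.003]
bT [0.499 0.051 0.01 ]
bB [0.377 0.051 0.003]
shift cm [ 63.42 -63.19  -5.02] rot [-1.000e-03 -1.000e-03 -1.281e+00] dist cm 89.7
```

Run:
```python
from h import *
st();shift([.392,-.188,.20],-26)
```

```text
t 0.2 gp [ 0.1928 -0.6465  0.2491] y [ 0.286 -0.958 -0.001] z [-0.     0.001 -1.   ] F [-0.6  0.  -1.1] grip 1.003 0.0 q [ 1.17  0.48  0.02  1.56 -0.01  1.11 -0.08]
shift cm [ 32.19 -38.26   4.95] rot [-0.001 -0.    -0.827] dist cm 50.2
```

```bash
python3 -m jog '8.5 16 -19 0 0 0 -0.41;8.5 16 -19 0 0 0 -0.41;8.5 16 -19 0 0 0 -0.41;8.5 16 -19 0 0 0 -0.41;8.5 16 -19 0 0 0 -0.41;8.5 16 -19 0 0 0 -0.41;8.5 16 -19 0 0 0 -0.41;8.5 16 -19 0 0 0 -0.41' 25
python3 - <<'E'
from h import *
st();shift([.392,-.188,.20],-26)
E
```

```text
time: 0.87
position: [0.2932, -0.417, 0.405]
eef_rot: [0.939, 0.345, 0.0, 0.0]
ft_force: [-0.3, -0.2, -0.4]
grip_width: 0.994
grip_force: 0.0
t 0.87 gp [ 0.2932 -0.417   0.25  ] y [ 0.648 -0.762  0.   ] z [ 0. -0. -1.] F [-0.3 -0.2 -0.4] grip 0.994 0.0 q [ 0.98  0.21 -0.16  1.94  0.04  1.   -0.07]
shift cm [ 22.36 -11.05   5.  ] rot [ 0.    -0.    -0.412] dist cm 25.4
```

```bash
python3 -m jog '8.5 22.4 -11 5 0 0 -0.41;8.5 22.4 -11 5 0 0 -0.41;8.5 22.4 -11 5 0 0 -0.41;8.5 22.4 -11 5 0 0 -0.41;8.5 22.4 -11 5 0 0 -0.41;8.5 22.4 -11 5 0 0 -0.41;8.5 22.4 -11 5 0 0 -0.41;8.5 22.4 -11 5 0 0 -0.41'
python3 - <<'E'
from h import *
st();c=capture("wrist");crop(c,0,0,640,400,1,"w1");print(c["T"].round(3).tolist(),c["fx"]);print(proj(c,[.388,-.187,.07]))
E
```

```text
time: 1.53
position: [0.3934, -0.1895, 0.3544]
eef_rot: [0.849, 0.529, 0.0, -0.0]
ft_force: [-0.0, -0.5, 0.2]
grip_width: 1.001
grip_force: 0.0
t 1.53 gp [ 0.3933 -0.1894  0.1994] y [ 0.897 -0.441 -0.001] z [-0.     0.001 -1.   ] F [-0.  -0.5  0.2] grip 1.001 0.0 q [ 0.68  0.17 -0.41  2.13  0.09  0.85 -0.24]
[[0.897, -0.424, -0.127, 0.426], [-0.442, -0.859, -0.257, -0.123], [0.0, 0.286, -0.958, 0.325], [0.0, 0.0, 0.0, 1.0]] 279.2833506355496
[310.36837228 201.8291868 ]
```

View pics/w1.png

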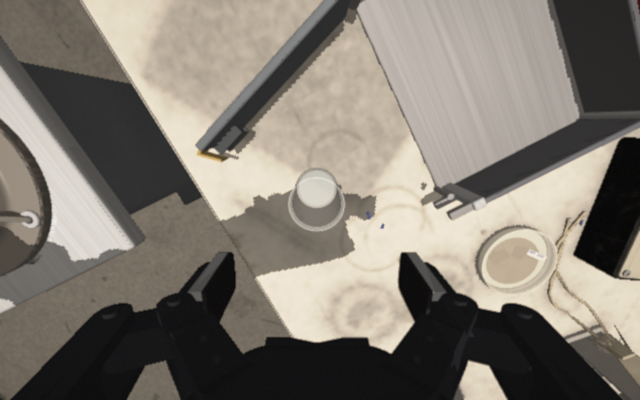

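The wrist view shows the beaker rim centred at about (316,205) with clear space around it. The door's free edge is at (210,150).

Run:
```python
from h import *
c=capture("wrist");p=pix(c,(316,205),.07);print(p);shift([p[0],p[1],.045])
for q in ((350,12),(205,150),(470,200)):print(pix(c,q,.08).round(3))
```

```text
[ 0.39067876 -0.19424682  0.07      ]
shift cm [-0.23 -0.06 15.47] rot [0. 0. 0.] dist cm 15.5
[ 0.483 -0.066  0.08 ]
[ 0.328 -0.104  0.08 ]
[ 0.52 -0.25  0.08]
```

```bash
python3 -m jog '8.5 -0.2 0 8 0 0 0;8.5 -0.2 0 12 0 0 0;8.5 -0.2 0 15.4 0 0 0;8.5 -0.2 0 15.4 0 0 0;5 -0.2 0 15.4 0 0 0;4 -0.2 0 15.4 0 0 0;4 -0.2 0 15.4 0 0 0;4 -0.2 0 15.4 0 0 0' 25; python3 -m jog '4 0 0 0 0 0 0;4 0 0 0 0 0 0;4 0 0 -5 0 0 0;4 0 0 -9 0 0 0;4 0 0 -9 0 0 0' 25
python3 - <<'E'
from h import *
st();shift([.61,-.135,.135])
E
```

```text
time: 2.3
position: [0.3924, -0.1935, 0.2027]
eef_rot: [0.85, 0.526, 0.001, 0.002]
ft_force: [0.4, -0.3, -1.1]
grip_width: 0.612
grip_force: 26.2
time: 2.72
position: [0.3935, -0.1928, 0.2964]
eef_rot: [0.85, 0.527, 0.002, 0.004]
ft_force: [0.8, -1.2, -0.5]
grip_width: 0.614
grip_force: 27.0
t 2.72 gp [ 0.3948 -0.1934  0.1414] y [ 0.896 -0.445  0.009] z [ 0.008 -0.004 -1.   ] F [ 0.8 -1.2 -0.5] grip 0.614 27.0 q [ 0.67  0.27 -0.41  2.18  0.16  0.71 -0.31]
shift cm [14.8  16.68  0.79] rot [0. 0. 0.] dist cm 22.3
```

```bash
python3 -m jog '4 3 3 -0.5 0 0 0;4 6 6.5 -0.5 0 0 0;4 9 10 -0.5 0 0 0;4 12 13.5 -0.5 0 0 0;4 14.8 16.7 -0.5 0 0 0;4 14.8 16.7 -0.5 0 0 0;4 14.8 16.7 -0.5 0 0 0;4 14.8 16.7 -0.5 0 0 0'
python3 - <<'E'
from h import *
st();shift([.61,-.135,.0535],-26)
E
```

```text
time: 3.38
position: [0.6072, -0.1336, 0.2959]
eef_rot: [0.85, 0.527, 0.0, -0.0]
ft_force: [-1.0, -0.2, 0.0]
grip_width: 0.617
grip_force: 27.0
t 3.38 gp [ 0.6072 -0.1336  0.1409] y [ 0.896 -0.444  0.   ] z [ 0.  0. -1.] F [-1.  -0.2  0. ] grip 0.617 27.0 q [ 0.4   0.54 -0.38  1.76  0.25  0.89 -0.55]
shift cm [-0.    0.31  8.74] rot [ 0.    -0.    -0.006] dist cm 8.7
```

```bash
python3 -m jog '4 0 0 3 0 0 0;4 0 0 6 0 0 0;4 0 0 8 0 0 0;4 0 0 8.7 0 0 0;4 0 0 8.7 0 0 0;4 0 0 8.7 0 0 0'; python3 -m jog '6 0 0 0 0 0 0;7.5 0 0 0 0 0 0;8 0 0 0 0 0 0;8 0 0 0 0 0 0;8 0 0 0 0 0 0'; python3 -m jog '8 0 0 -4 0 0 0;8 0 0 -8 0 0 0;8 0 0 -12 0 0 0;8 0 0 -14 0 0 0;8 0 0 -14 0 0 0';python3 - <<'E'
from h import *
st();c=capture("wrist");crop(c,0,0,640,400,1,"w2")
import numpy as np
sh=np.radians(-87.1)
h=np.array([.505,-.035])
def f(th,r,off=.019):
    a=sh-th;return h+r*np.array([np.cos(a),np.sin(a)])+off*np.array([np.cos(a-np.pi/2),np.sin(a-np.pi/2)])
for th,r,o in ((1.3,.08,.045),(1.3,.08,.019),(1.1,.09,.019),(.9,.11,.019),(.7,.13,.019),(.5,.145,.019),(.3,.15,.019),(.15,.15,.019),(.0,.15,.019)): print(th,f(th,r,o).round(3))
E
```

```text
time: 3.88
position: [0.6064, -0.1348, 0.2094]
eef_rot: [0.85, 0.527, -0.0, 0.0]
ft_force: [0.2, -1.4, -0.4]
grip_width: 0.616
grip_force: 26.2
time: 4.3
position: [0.6071, -0.1342, 0.2091]
eef_rot: [0.85, 0.527, 0.0, 0.0]
ft_force: [-0.0, 0.3, 0.7]
grip_width: 0.939
grip_force: 0.0
time: 4.72
position: [0.6087, -0.1341, 0.3549]
eef_rot: [0.85, 0.527, 0.004, 0.003]
ft_force: [1.3, 0.4, 0.9]
grip_width: 0.934
grip_force: 0.0
t 4.72 gp [ 0.6102 -0.1343  0.1999] y [ 0.896 -0.445  0.01 ] z [ 0.01  -0.002 -1.   ] F [1.3 0.4 0.9] grip 0.934 0.0 q [ 0.42  0.47 -0.4   1.72  0.22  0.99 -0.53]
1.3 [ 0.415 -0.018]
1.3 [ 0.423 -0.042]
1.1 [ 0.417 -0.063]
0.9 [ 0.41  -0.093]
0.7 [ 0.411 -0.127]
0.5 [ 0.425 -0.157]
0.3 [ 0.45  -0.176]
0.15 [ 0.471 -0.182]
0.0 [ 0.494 -0.186]
```

View pics/w2.png

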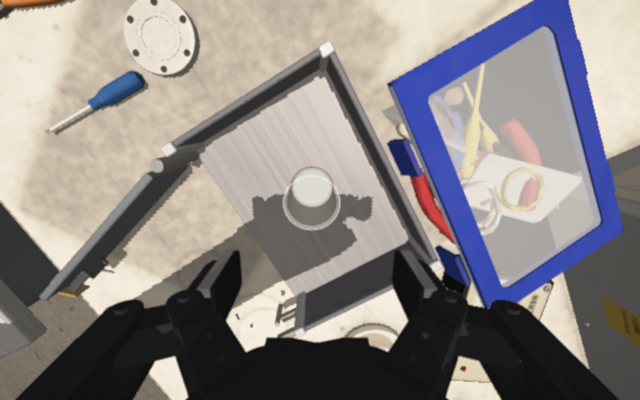

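The beaker stands upright in the pen at (312,198), and the door is open on the left. Next I'll close the door.

Run:
```python
from h import *
shift([.437,-.005,.2],3)
```

```text
shift cm [  3.96 -21.04  -0.42] rot [ 0.006  0.    -0.513] dist cm 21.4
```

```bash
python3 -m jog '0 4 -21 -0.4 0 0 -0.51;0 4 -21 -0.4 0 0 -0.51;0 4 -21 -0.4 0 0 -0.51;0 4 -21 -0.4 0 0 -0.51;0 4 -21 -0.4 0 0 -0.51;0 4 -21 -0.4 0 0 -0.51;0 4 -21 -0.4 0 0 -0.51;0 4 -21 -0.4 0 0 -0.51'
python3 - <<'E'
from h import *
st();shift([.437,-.005,.063],3)
E
```

```text
time: 5.43
position: [0.4368, -0.0053, 0.3523]
eef_rot: [0.69, 0.724, -0.0, 0.0]
ft_force: [1.4, 0.6, 1.3]
grip_width: 0.002
grip_force: 0.0
t 5.43 gp [ 0.4368 -0.0054  0.1973] y [ 0.999  0.049 -0.   ] z [-0. -0. -1.] F [1.4 0.6 1.3] grip 0.002 0.0 q [ 0.43  0.2  -0.62  2.12  0.16  0.86 -0.23]
shift cm [ 0.03  0.02 13.43] rot [-0.     0.    -0.003] dist cm 13.4
```

```bash
python3 -m jog '0 0 0 4 0 0 0;0 0 0 8 0 0 0;0 0 0 12 0 0 0;0 0 0 13.4 0 0 0;0 0 0 13.4 0 0 0'; python3 -m jog '0 -2 0 0 0 0 0;0 -4 0 0 0 0 0;0 -6 0 0 0 0 0;0 -8 0 0 0 0 0;0 -10 0 0 0 0 0;0 -12 0 0 0 0 0;0 -14 0.3 0 0 0 0;0 -14 0.3 0 0 0 0'
python3 - <<'E'
from h import *
st();shift([.470,-.184,.063],3)
c=capture("top");crop(c,340,150,460,280,4,"t2")
E
```

```text
time: 5.85
position: [0.4362, -0.006, 0.2148]
eef_rot: [0.69, 0.724, -0.002, -0.003]
ft_force: [-0.5, 0.6, 0.3]
grip_width: -0.001
grip_force: 0.0
time: 6.52
position: [0.448, -0.1497, 0.2197]
eef_rot: [0.692, 0.722, 0.0, 0.002]
ft_force: [0.4, 0.5, -0.6]
grip_width: -0.001
grip_force: 0.0
t 6.52 gp [ 0.4484 -0.1501  0.0647] y [0.999 0.042 0.002] z [ 0.003 -0.002 -1.   ] F [ 0.4  0.5 -0.6] grip -0.001 0.0 q [ 0.6   0.47 -0.49  2.15  0.39  0.6  -0.13]
shift cm [-3.52  2.05  0.18] rot [ 0.002  0.003 -0.011] dist cm 4.1
```

View pics/t2.png

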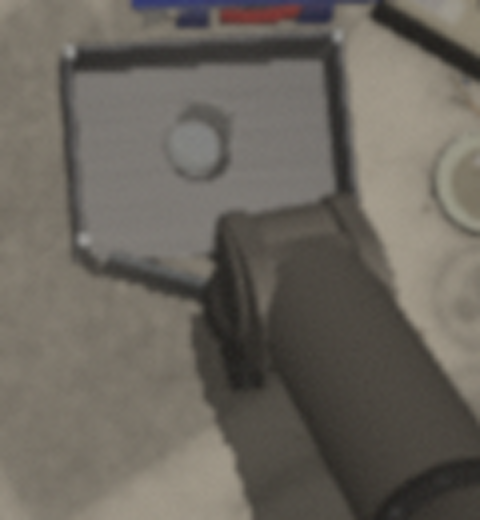

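The door is following the finger: its line runs from (85,255) down to (210,290), partly hidden by the arm. I'll finish the push.

```bash
python3 -m jog '0 -1.7 1 0 0 0 0;0 -3.5 2 0 0 0 0;0 -3.5 3 0 0 0 0;0 -3.5 3.7 0 0 0 0;0 -3.5 4.2 0 0 0 0;0 -3.5 4.5 0 0 0 0;0 -3.5 4.8 0 0 0 0'; python3 -m jog '0 0 0.3 0 0 0 0;0 0 0.6 0 0 0 0;0 0 0.6 0 0 0 0';  python3 -c "from h import *;st()"
```

```text
time: 7.15
position: [0.4969, -0.1766, 0.2192]
eef_rot: [0.689, 0.724, 0.0, 0.0]
ft_force: [-4.6, -3.6, 5.4]
grip_width: 0.001
grip_force: 3.4
time: 7.4
position: [0.4989, -0.1766, 0.2187]
eef_rot: [0.69, 0.724, -0.005, -0.004]
ft_force: [-19.1, -3.0, 21.3]
grip_width: -0.004
grip_force: 14.5
t 7.4 gp [ 0.4971 -0.1769  0.0637] y [ 0.999  0.048 -0.011] z [-0.011 -0.002 -1.   ] F [-19.1  -3.   21.3] grip -0.004 14.5 q [ 0.6   0.55 -0.48  2.01  0.39  0.68 -0.08]
```

```bash
python3 -m jog '0 0 -1 0 0 0 0;0 0 -3 0 0 0 0;0 0 -4 -4 0 0 0;0 0 -4 -8 0 0 0;0 0 -4 -12 0 0 0;0 0 -4 -14 0 0 0;0 0 -4 -14 0 0 0'
python3 - <<'E'
from h import *
st();c=capture("wrist");crop(c,0,0,640,400,1,"w3");shift([.62,.14,.25],90)
E
```

```text
time: 7.98
position: [0.4643, -0.1774, 0.3637]
eef_rot: [0.689, 0.725, 0.002, 0.004]
ft_force: [1.0, -0.8, -1.0]
grip_width: -0.0
grip_force: 0.0
t 7.98 gp [ 0.4656 -0.1779  0.2087] y [0.999 0.051 0.008] z [ 0.009 -0.003 -1.   ] F [ 1.  -0.8 -1. ] grip -0.0 0.0 q [ 0.75  0.29 -0.6   1.99  0.2   0.92  0.1 ]
shift cm [30.92 17.27 -4.36] rot [ 0.003  0.005 -1.52 ] dist cm 35.7
```

View pics/w3.png

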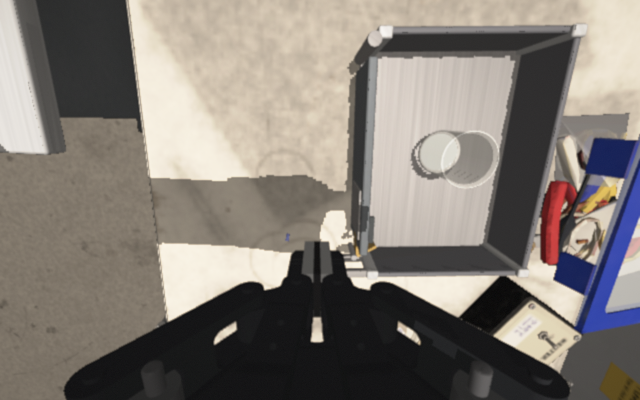

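The door looks shut, running straight from (370,55) to (362,250) with the latch at (370,248). Now the bin.

```bash
python3 -m jog '0 29 15 -6 0 0 -0.8;0 29 15 -6 0 0 -0.8;0 29 15 -6 0 0 -0.8;0 29 15 -6 0 0 -0.8;0 29 15 -6 0 0 -0.8;0 29 15 -6 0 0 -0.8;0 29 15 -6 0 0 -0.8;0 29 15 -6 0 0 -0.8'
python3 - <<'E'
from h import *
st();shift([.698,.238,.25],89)
E
```

```text
time: 8.7
position: [0.5978, 0.121, 0.4171]
eef_rot: [0.351, 0.936, -0.0, -0.001]
ft_force: [1.4, -0.2, 0.4]
grip_width: 0.001
grip_force: 0.0
t 8.7 gp [0.5974 0.1211 0.2621] y [ 0.657  0.753 -0.001] z [-0.003  0.001 -1.   ] F [ 1.4 -0.2  0.4] grip 0.001 0.0 q [ 0.3   0.48 -0.82  1.66  0.37  1.17  0.24]
shift cm [ 0.14 15.41  1.18] rot [-0.001 -0.003 -0.7  ] dist cm 15.5
```

```bash
python3 -m jog '0 0.1 15.4 1 0 0 -0.7;0 0.1 15.4 1 0 0 -0.7;0 0.1 15.4 1 0 0 -0.7;0 0.1 15.4 1 0 0 -0.7;0 0.1 15.4 1 0 0 -0.7;0 0.1 15.4 1 0 0 -0.7;0 0.1 15.4 1 0 0 -0.7'
python3 - <<'E'
from h import *
st();c=capture("wrist");crop(c,0,0,640,400,1,"w4");shift([.698,.238,.163],89)
for p in ([.6725,.357,.17],[.6725,.118,.17],[.7215,.37,.176],[.7215,.107,.176],[.698,.238,.17]): print(proj(c,p).round(0))
E
```

```text
time: 9.28
position: [0.6983, 0.2363, 0.4056]
eef_rot: [0.008, 1.0, 0.0, -0.002]
ft_force: [-0.7, -0.5, -0.3]
grip_width: 0.003
grip_force: 0.0
t 9.28 gp [0.6976 0.2363 0.2506] y [0.016 1.    0.   ] z [-0.004  0.    -1.   ] F [-0.7 -0.5 -0.3] grip 0.003 0.0 q [ 0.1   0.74 -0.89  1.33  0.57  1.33  0.76]
shift cm [0.01 0.24 8.82] rot [ 0.    -0.003 -0.004] dist cm 8.8
[475. 184.]
[160. 189.]
[487. 247.]
[153. 252.]
[318. 218.]
```

View pics/w4.png

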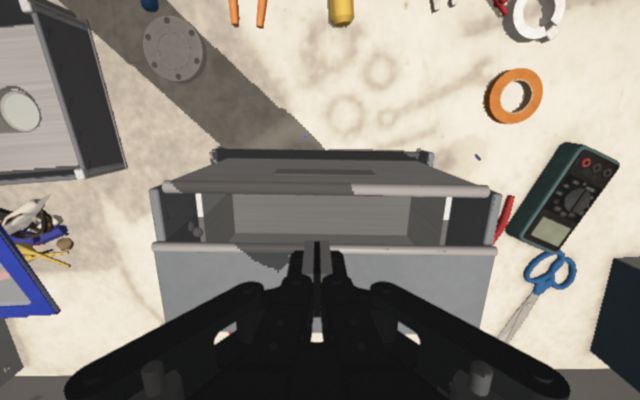

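The lip at v≈188 and the hood edge at v≈247 match the predictions, and the fingers are over the slot. I'll lower in and pull.

```bash
python3 -m jog '0 0 0.4 4 0 0 0;0 0 0.4 7 0 0 0;0 0 0.4 9 0 0 0;0 0 0.4 9 0 0 0;0 0 0.4 9 0 0 0'; python3 -c "from h import *;st()"; python3 -m jog '0 0.5 0 0 0 0 0;0 1 0 0 0 0 0;0 1.5 0 0 0 0 0;0 2 0 0 0 0 0;0 2.5 0 0.1 0 0 0;0 3 0 0.2 0 0 0;0 3.5 0 0.3 0 0 0;0 4 0 0.4 0 0 0';  python3 -c "from h import *;st()"
```

```text
time: 9.75
position: [0.6985, 0.2381, 0.3174]
eef_rot: [0.012, 1.0, -0.001, -0.001]
ft_force: [-0.5, -0.4, 1.0]
grip_width: 0.001
grip_force: 0.0
t 9.75 gp [0.6981 0.238  0.1624] y [ 0.023  1.    -0.001] z [-0.003 -0.001 -1.   ] F [-0.5 -0.4  1. ] grip 0.001 0.0 q [ 0.09  0.81 -0.86  1.41  0.63  1.2   0.71]
time: 10.42
position: [0.6587, 0.2396, 0.3163]
eef_rot: [0.011, 1.0, 0.0, 0.001]
ft_force: [2.8, 0.8, 2.6]
grip_width: 0.002
grip_force: 1.2
t 10.42 gp [0.6591 0.2397 0.1613] y [0.022 1.    0.001] z [ 0.003  0.001 -1.   ] F [2.8 0.8 2.6] grip 0.002 1.2 q [ 0.11  0.76 -0.87  1.52  0.62  1.15  0.67]
```

```bash
python3 -m jog '0 0.5 0 0.3 0 0 0;0 1 0 0.6 0 0 0;0 1.5 0 0.9 0 0 0;0 2 0 1.2 0 0 0;0 2.5 0 1.4 0 0 0;0 3 0 1.6 0 0 0;0 3.5 0 1.9 0 0 0;0 4 0 2.2 0 0 0';  python3 -m jog '0 0.5 0 0.3 0 0 0;0 1 0 0.7 0 0 0;0 1.5 0 1.1 0 0 0;0 2 0 1.5 0 0 0;0 2.5 0 1.9 0 0 0;0 3 0 2.3 0 0 0;0 3.2 0 2.3 0 0 0;0 3.4 0 2.3 0 0 0'; python3 -c "from h import *;st()"
```

```text
time: 11.08
position: [0.6183, 0.2401, 0.2923]
eef_rot: [0.011, 1.0, -0.0, -0.0]
ft_force: [0.8, 0.4, 1.7]
grip_width: 0.003
grip_force: 0.9
time: 11.75
position: [0.5914, 0.24, 0.2743]
eef_rot: [0.013, 1.0, 0.002, 0.009]
ft_force: [23.8, -1.6, 9.7]
grip_width: -0.001
grip_force: 11.3
t 11.75 gp [0.5942 0.2405 0.1193] y [0.026 1.    0.004] z [ 0.018  0.004 -1.   ] F [23.8 -1.6  9.7] grip -0.001 11.3 q [ 0.12  0.72 -0.87  1.72  0.65  1.    0.55]
```

```bash
python3 -m jog '0 -1 0 0 0 0 0;0 -2 0 -3 0 0 0;0 -2 0 -7 0 0 0;0 -2 0 -11 0 0 0;0 -2 0 -15 0 0 0;0 -2 0 -15 0 0 0;0 -2 0 -15 0 0 0'
python3 - <<'E'
from h import *
st();shift([.45,.27,.25],85)
E
```

```text
time: 12.33
position: [0.6047, 0.241, 0.4217]
eef_rot: [0.011, 1.0, 0.001, 0.002]
ft_force: [-0.3, -0.3, -1.5]
grip_width: 0.001
grip_force: 0.0
t 12.33 gp [0.6052 0.2412 0.2667] y [0.022 1.    0.001] z [ 0.003  0.001 -1.   ] F [-0.3 -0.3 -1.5] grip 0.001 0.0 q [ 0.17  0.6  -0.96  1.55  0.51  1.26  0.68]
shift cm [15.54  2.56  1.63] rot [0.001 0.003 0.066] dist cm 15.8
```

```bash
python3 -m jog '5 15.5 2.6 1.6 0 0 0.07;5 15.5 2.6 1.6 0 0 0.07;5 15.5 2.6 1.6 0 0 0.07;5 15.5 2.6 1.6 0 0 0.07;5 15.5 2.6 1.6 0 0 0.07;5 15.5 2.6 1.6 0 0 0.07;5 15.5 2.6 1.6 0 0 0.07'
python3 - <<'E'
from h import *
st();c=capture("wrist");crop(c,0,0,640,400,1,"w5")
hsv=cv2.cvtColor(c["color"],cv2.COLOR_RGB2HSV)
m=cv2.inRange(hsv,(20,140,80),(35,255,255));n,l,s,ce=cv2.connectedComponentsWithStats(m)
for i in range(1,n):
    if s[i,4]>300: print(s[i],ce[i],pix(c,ce[i],.015))
E
```

```text
time: 12.92
position: [0.4509, 0.2689, 0.4026]
eef_rot: [0.046, 0.999, -0.001, -0.001]
ft_force: [-0.2, 0.3, 1.2]
grip_width: 0.586
grip_force: 0.0
t 12.92 gp [0.4507 0.2687 0.2476] y [ 0.092  0.996 -0.002] z [-0.001 -0.001 -1.   ] F [-0.2  0.3  1.2] grip 0.586 0.0 q [ 0.18  0.41 -1.05  1.86  0.4   1.1   0.46]
[ 304  164   26   66 1048] [315.69847328 198.6851145 ] [0.47719689 0.26503498 0.015     ]
```

View pics/w5.png

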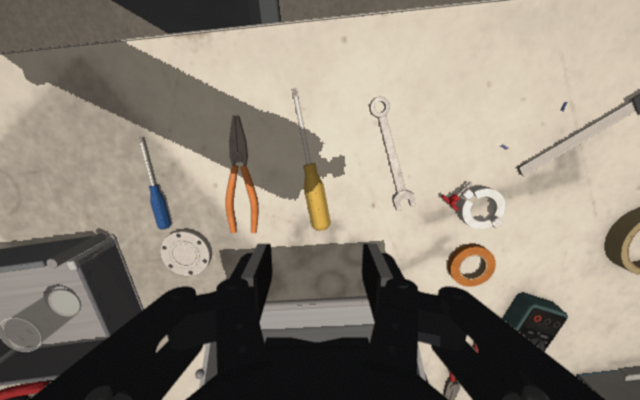

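The wrist view shows four tools: blue driver (160,208), pliers (242,200), yellow driver (316,199), and spanner from (378,105) to (403,203). The flange at (186,252) is beside the blue handle, and the clamp is at (482,207).

```bash
cat >> h.py <<'E'
def axis(c,tip,butt,zt,zb):
    a,b=pix(c,tip,zt),pix(c,butt,zb);d=b-a;ang=np.degrees(np.arctan2(d[1],d[0]))
    print("tip",a.round(3),"butt",b.round(3),"mid",((a+b)/2).round(3),"len",np.linalg.norm(d[:2]).round(3),"axis",ang.round(1));return a,b,ang
E
python3 - <<'E'
from h import *
c=capture("wrist")
axis(c,(294,90),(321,229),.013,.015)
axis(c,(236,116),(243,232),.006,.006)
axis(c,(143,139),(163,228),.008,.01)
axis(c,(376,97),(405,209),.005,.005)
shift([.470,.2645,.013],95)
E
```

```text
tip [0.341 0.252 0.013] butt [0.522 0.268 0.015] mid [0.432 0.26  0.014] len 0.181 axis 5.1
tip [0.364 0.176 0.006] butt [0.519 0.158 0.006] mid [0.442 0.167 0.006] len 0.157 axis -6.5
tip [0.38  0.053 0.008] butt [0.501 0.049 0.01 ] mid [0.441 0.051 0.009] len 0.121 axis -1.9
tip [0.358 0.351 0.005] butt [0.507 0.387 0.005] mid [0.433 0.369 0.005] len 0.153 axis 13.2
shift cm [-1.88 -0.27 23.49] rot [-0.    -0.001 -0.181] dist cm 23.6
```

```bash
python3 -m jog '5 -1.5 -0.3 4 0 0 -0.18;5 -1.5 -0.3 8 0 0 -0.18;5 -1.5 -0.3 12 0 0 -0.18;5 -1.5 -0.3 16 0 0 -0.18;5 -1.5 -0.3 20 0 0 -0.18;5 -1.5 -0.3 22.5 0 0 -0.18;5 -1.5 -0.3 22.5 0 0 -0.18' 45; python3 -m jog '1.5 0 0 0 0 0 0;1.5 0 0 0 0 0 0;1.5 0 0 0 0 0 0;1.5 0 0 0 0 0 0;1.5 0 0 0 0 0 0;1.5 0 0 -4 0 0 0;1.5 0 0 -8 0 0 0;1.5 0 0 -8 0 0 0' ; python3 -m jog '1.5 0 0 -4 0 0 0;1.5 0 0 -8 0 0 0;1.5 0 0 -12 0 0 0;1.5 0 0 -14 0 0 0;1.5 0 0 -14 0 0 0'
python3 - <<'E'
from h import *
st();shift([.632,.243,.24],0);shift([.632,.243,.24],180)
E
```

```text
time: 13.6
position: [0.4646, 0.2636, 0.1733]
eef_rot: [-0.043, 0.999, -0.002, -0.004]
ft_force: [-0.7, -1.5, 1.0]
grip_width: 0.588
grip_force: 0.0
time: 14.27
position: [0.4667, 0.2677, 0.2656]
eef_rot: [-0.044, 0.999, 0.003, 0.004]
ft_force: [1.0, 0.6, 0.2]
grip_width: 0.293
grip_force: 44.8
time: 14.68
position: [0.4657, 0.267, 0.4044]
eef_rot: [-0.044, 0.999, 0.002, 0.004]
ft_force: [-0.3, 0.8, -0.8]
grip_width: 0.291
grip_force: 44.8
t 14.68 gp [0.4671 0.2676 0.2494] y [-0.088  0.996  0.003] z [ 0.009  0.004 -1.   ] F [-0.3  0.8 -0.8] grip 0.291 44.8 q [ 0.21  0.45 -1.08  1.84  0.44  1.11  0.63]
shift cm [-16.34  -3.85   1.08] rot [-0.004  0.01  -1.483] dist cm 16.8
shift cm [-16.34  -3.85   1.08] rot [-0.004  0.01  -1.483] dist cm 16.8
```

```bash
python3 -m jog '1.5 -8 -2 0 0 0 0.83;1.5 -8 -2 0 0 0 0.83;1.5 -8 -2 0 0 0 0.83;1.5 -8 -2 0 0 0 0.83;1.5 -8 -2 0 0 0 0.83;1.5 -8 -2 0 0 0 0.83;1.5 -8 -2 0 0 0 0.83;1.5 -8 -2 0 0 0 0.83'
python3 - <<'E'
from h import *
st();shift([.632,.212,.22],-1)
E
```

```text
time: 15.35
position: [0.5463, 0.2525, 0.3984]
eef_rot: [0.364, 0.932, -0.0, 0.0]
ft_force: [-0.1, 0.1, -0.3]
grip_width: 0.294
grip_force: 44.8
t 15.35 gp [0.5463 0.2523 0.2434] y [ 0.677  0.736 -0.001] z [ 0.    -0.001 -1.   ] F [-0.1  0.1 -0.3] grip 0.294 44.8 q [ 0.07  0.49 -0.83  1.7   0.39  1.13 -0.04]
shift cm [-9.05  2.83  2.35] rot [-0.     0.001  0.844] dist cm 9.8
```

```bash
python3 -m jog '1.5 -9 2.8 2.3 0 0 0.844;1.5 -9 2.8 2.3 0 0 0.844;1.5 -9 2.8 2.3 0 0 0.844;1.5 -9 2.8 2.3 0 0 0.844;1.5 -9 2.8 2.3 0 0 0.844;1.5 -9 2.8 2.3 0 0 0.844;1.5 -9 2.8 2.3 0 0 0.844;1.5 -9 2.8 2.3 0 0 0.844'
python3 - <<'E'
from h import *
st();shift([.630,.212,.130],-1)
c=capture("wrist");crop(c,0,0,640,400,1,"w6")
E
```

```text
time: 16.02
position: [0.6317, 0.2124, 0.3753]
eef_rot: [0.713, 0.702, -0.0, 0.0]
ft_force: [-0.7, -0.2, 0.1]
grip_width: 0.294
grip_force: 44.8
t 16.02 gp [0.6316 0.2123 0.2203] y [ 1.    -0.015 -0.   ] z [-0.    -0.001 -1.   ] F [-0.7 -0.2  0.1] grip 0.294 44.8 q [-0.01  0.56 -0.59  1.57  0.33  1.11 -0.69]
shift cm [-0.04 -0.16  9.03] rot [-0.     0.001  0.002] dist cm 9.0
```

View pics/w6.png

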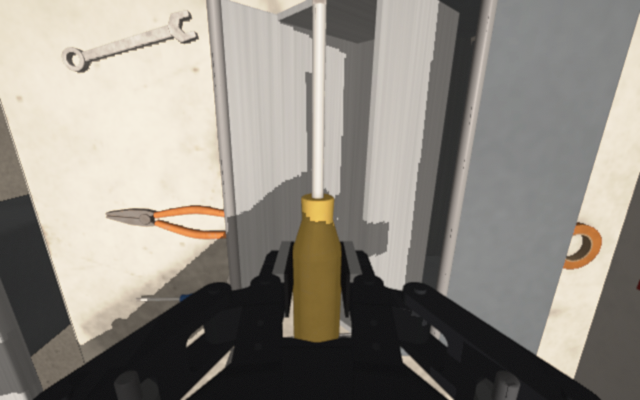

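The yellow driver hangs across the open mouth, with the lip at u≈228 and the hood at u≈480. I'll lower and release.

```bash
python3 -m jog '1.5 0 -0.2 3 0 0 0;1.5 0 -0.2 6 0 0 0;1.5 0 -0.2 8 0 0 0;1.5 0 -0.2 9 0 0 0;1.5 0 -0.2 9 0 0 0;4.5 0 -0.2 9 0 0 0;4.5 0 -0.2 9 0 0 0;4.5 0 -0.2 9 0 0 0'; python3 -m jog '4.5 0 0 -4 0 0 0;4.5 0 0 -8 0 0 0;4.5 0 0 -11 0 0 0;4.5 0 0 -11 0 0 0'
python3 - <<'E'
from h import *
st();shift([.45,.165,.22],83.5)
E
```

```text
time: 16.73
position: [0.631, 0.212, 0.2874]
eef_rot: [0.711, 0.703, 0.001, 0.001]
ft_force: [1.4, -2.2, 6.2]
grip_width: 0.526
grip_force: 2.9
time: 17.07
position: [0.6313, 0.2138, 0.4037]
eef_rot: [0.711, 0.703, 0.006, 0.002]
ft_force: [1.1, 0.5, 0.9]
grip_width: 0.523
grip_force: 0.0
t 17.07 gp [0.633  0.2145 0.2487] y [ 1.    -0.011  0.011] z [ 0.011  0.005 -1.   ] F [1.1 0.5 0.9] grip 0.523 0.0 q [-0.    0.53 -0.6   1.55  0.32  1.15 -0.68]
shift cm [ -5.09 -18.11   2.64] rot [ 0.012  0.004 -1.468] dist cm 19.0
```

```bash
python3 -m jog '6.5 -3 -9 0 0 0 -0.73;6.5 -3 -9 0 0 0 -0.73;6.5 -3 -9 0 0 0 -0.73;6.5 -3 -9 0 0 0 -0.73;6.5 -3 -9 0 0 0 -0.73;6.5 -3 -9 0 0 0 -0.73;6.5 -3 -9 0 0 0 -0.73' >/dev/null
python3 - <<'E'
from h import *
st();shift([.45,.166,.2],83.5)
E
```

```text
t 17.65 gp [0.5395 0.1835 0.2407] y [0.75  0.661 0.   ] z [ 0.  0. -1.] F [-0.5  0.1  0.6] grip 0.762 0.0 q [ 0.18  0.42 -0.8   1.78  0.34  1.08 -0.01]
shift cm [ 4.6  -7.87  4.07] rot [ 0.     0.    -0.735] dist cm 10.0
```

```bash
python3 -m jog '6.5 4.6 -7.9 4 0 0 -0.735;6.5 4.6 -7.9 4 0 0 -0.735;6.5 4.6 -7.9 4 0 0 -0.735;6.5 4.6 -7.9 4 0 0 -0.735;6.5 4.6 -7.9 4 0 0 -0.735;6.5 4.6 -7.9 4 0 0 -0.735;6.5 4.6 -7.9 4 0 0 -0.735' >/dev/null
python3 - <<'E'
from h import *
st();c=capture("wrist")
hsv=cv2.cvtColor(c["color"],cv2.COLOR_RGB2HSV)
for nm,lo,hi,z in (("or",(4,150,80),(17,255,255),.0065),("bl",(100,120,40),(125,255,255),.0085)):
  m=cv2.inRange(hsv,lo,hi);n,l,s,ce=cv2.connectedComponentsWithStats(m)
  for i in range(1,n):
    if s[i,4]>150: print(nm,s[i],ce[i],pix(c,ce[i],z).round(3))
shift([.452,.166,.0215],83.5)
E
```

```text
t 18.23 gp [0.4497 0.1666 0.2007] y [0.117 0.993 0.   ] z [ 0.  0. -1.] F [0.1 0.6 0.5] grip 0.759 0.0 q [ 0.35  0.37 -1.    2.01  0.38  0.96  0.61]
or [299 165  15  76 461] [304.49240781 202.78091106] [0.469 0.15  0.007]
or [318 165  16  75 479] [327.4091858  201.51356994] [0.471 0.177 0.007]
or [ 551  250   52   45 1013] [575.71569595 271.24185587] [0.602 0.485 0.007]
bl [213 189  21  49 589] [222.72325976 215.05093379] [0.472 0.051 0.009]
shift cm [-0.23 -0.04 17.92] rot [ 0.   -0.   -0.01] dist cm 17.9
```

```bash
python3 -m jog '6.5 0 -0.1 4 0 0 0;6.5 0 -0.1 8 0 0 0;6.5 0 -0.1 12 0 0 0;6.5 0 -0.1 16 0 0 0;6.5 0 -0.1 18.4 0 0 0;6.5 0 -0.1 18.4 0 0 0;6.5 0 -0.1 18.4 0 0 0' 45; python3 -m jog '3 0 0 0 0 0 0;3 0 0 0 0 0 0;3 0 0 0 0 0 0;3 0 0 0 0 0 0;3 0 0 0 0 0 0;3 0 0 -4 0 0 0;3 0 0 -8 0 0 0;3 0 0 -8 0 0 0' ; python3 -m jog '3 0 0 -4 0 0 0;3 0 0 -8 0 0 0;3 0 0 -12 0 0 0;3 0 0 -15 0 0 0;3 0 0 -15 0 0 0'
python3 - <<'E'
from h import *
st();shift([.627,.233,.235],-1)
E
```

```text
time: 18.87
position: [0.4496, 0.1662, 0.1708]
eef_rot: [0.062, 0.998, -0.0, -0.001]
ft_force: [1.0, 0.9, 0.5]
grip_width: 0.763
grip_force: 0.0
time: 19.53
position: [0.4513, 0.1673, 0.2574]
eef_rot: [0.061, 0.998, 0.002, 0.004]
ft_force: [0.2, 1.7, -1.4]
grip_width: 0.409
grip_force: 43.8
time: 19.95
position: [0.4507, 0.1672, 0.4075]
eef_rot: [0.061, 0.998, 0.001, 0.005]
ft_force: [0.7, 0.6, -1.2]
grip_width: 0.406
grip_force: 44.4
t 19.95 gp [0.4522 0.1675 0.2525] y [0.122 0.993 0.003] z [ 0.01   0.002 -1.   ] F [ 0.7  0.6 -1.2] grip 0.406 44.4 q [ 0.41  0.3  -1.05  1.96  0.31  1.04  0.68]
shift cm [-16.68   8.68   1.93] rot [0.01  0.005 1.466] dist cm 18.9
```

```bash
python3 -m jog '3 -8 4 0 0 0 0.73;3 -8 4 0 0 0 0.73;3 -8 4 0 0 0 0.73;3 -8 4 0 0 0 0.73;3 -8 4 0 0 0 0.73;3 -8 4 0 0 0 0.73;3 -8 4 0 0 0 0.73;3 -8 4 0 0 0 0.73'
python3 - <<'E'
from h import *
st();shift([.627,.233,.235],-1)
E
```

```text
time: 20.62
position: [0.5335, 0.1956, 0.401]
eef_rot: [0.411, 0.911, -0.001, -0.0]
ft_force: [-0.4, 0.2, -1.5]
grip_width: 0.409
grip_force: 44.4
t 20.62 gp [0.5334 0.1954 0.246 ] y [ 0.75   0.661 -0.001] z [-0.001 -0.001 -1.   ] F [-0.4  0.2 -1.5] grip 0.409 44.4 q [ 0.17  0.42 -0.81  1.78  0.34  1.09 -0.03]
shift cm [-3.38  9.49  1.1 ] rot [-0.001  0.001  0.74 ] dist cm 10.1
```

```bash
python3 -m jog '3 -3.4 9.5 1 0 0 0.74;3 -3.4 9.5 1 0 0 0.74;3 -3.4 9.5 1 0 0 0.74;3 -3.4 9.5 1 0 0 0.74;3 -3.4 9.5 1 0 0 0.74;3 -3.4 9.5 1 0 0 0.74;3 -3.4 9.5 1 0 0 0.74;3 -3.4 9.5 1 0 0 0.74'; python3 -m jog '3 0 0 3 0 0 0;3 0 0 6 0 0 0;3 0 0 8 0 0 0;3 0 0 9.3 0 0 0;3 0 0 9.3 0 0 0;5.5 0 0 9.3 0 0 0;5.5 0 0 9.3 0 0 0;5.5 0 0 9.3 0 0 0'; python3 -m jog '5.5 0 0 -4 0 0 0;5.5 0 0 -8 0 0 0;5.5 0 0 -11 0 0 0;5.5 0 0 -11 0 0 0'
python3 - <<'E'
from h import *
st();shift([.458,.05,.2],88)
c=capture("wrist");crop(c,0,0,640,400,1,"w7")
E
```

```text
time: 21.28
position: [0.6275, 0.2327, 0.3913]
eef_rot: [0.712, 0.702, -0.0, 0.0]
ft_force: [0.3, -0.3, -1.9]
grip_width: 0.402
grip_force: 44.4
time: 21.95
position: [0.628, 0.2334, 0.3005]
eef_rot: [0.714, 0.7, 0.001, 0.0]
ft_force: [-1.1, -0.5, -1.0]
grip_width: 0.644
grip_force: 0.6
time: 22.28
position: [0.6292, 0.2346, 0.4186]
eef_rot: [0.714, 0.7, 0.007, 0.003]
ft_force: [-0.3, -0.1, 0.7]
grip_width: 0.644
grip_force: 0.0
t 22.28 gp [0.6313 0.2356 0.2637] y [ 1.    -0.02   0.014] z [ 0.014  0.006 -1.   ] F [-0.3 -0.1  0.7] grip 0.644 0.0 q [-0.04  0.52 -0.6   1.52  0.31  1.18 -0.71]
shift cm [-18.83 -16.83   6.01] rot [ 0.016  0.006 -1.556] dist cm 26.0
```

View pics/w7.png

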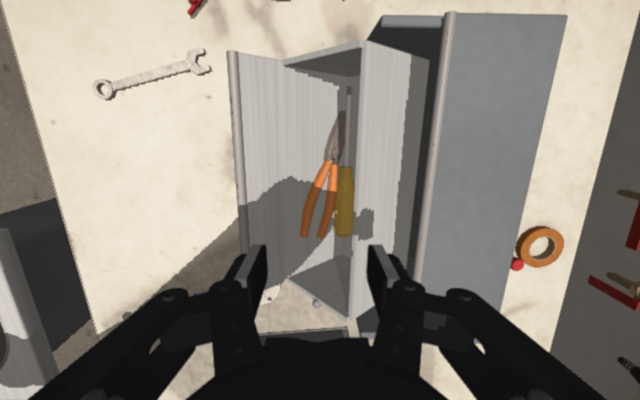

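Both tools lie at the bottom of the bin: pliers (325,200) and yellow driver (345,200). Next is the small driver.

```bash
python3 -m jog '5 -9 -9 3 0 0 -0.78;5 -9 -9 3 0 0 -0.78;5 -9 -9 3 0 0 -0.78;5 -9 -9 3 0 0 -0.78;5 -9 -9 3 0 0 -0.78;5 -9 -9 3 0 0 -0.78;5 -9 -9 3 0 0 -0.78;5 -9 -9 3 0 0 -0.78' >/dev/null
python3 - <<'E'
from h import *
st();shift([.461,.05,.2],88)
E
```

```text
t 23.0 gp [0.5359 0.1444 0.2238] y [0.724 0.69  0.   ] z [ 0.001  0.    -1.   ] F [ 1.  -0.9 -0.2] grip 0.588 0.0 q [ 0.25  0.42 -0.8   1.83  0.34  1.04  0.08]
shift cm [ -1.67 -11.93   2.37] rot [ 0.     0.001 -0.775] dist cm 12.3
```

```bash
python3 -m jog '5 -1.7 -11.9 2.4 0 0 -0.775;5 -1.7 -11.9 2.4 0 0 -0.775;5 -1.7 -11.9 2.4 0 0 -0.775;5 -1.7 -11.9 2.4 0 0 -0.775;5 -1.7 -11.9 2.4 0 0 -0.775;5 -1.7 -11.9 2.4 0 0 -0.775;5 -1.7 -11.9 2.4 0 0 -0.775;5 -1.7 -11.9 2.4 0 0 -0.775' >/dev/null
python3 - <<'E'
from h import *
st();c=capture("wrist")
hsv=cv2.cvtColor(c["color"],cv2.COLOR_RGB2HSV)
m=cv2.inRange(hsv,(100,120,40),(125,255,255));n,l,s,ce=cv2.connectedComponentsWithStats(m)
for i in range(1,n):
    if s[i,4]>200:
        v,u=np.nonzero(l==i);P=np.array([pix(c,(a,b),.0085)[:2] for a,b in zip(u,v)]);V=np.linalg.svd(P-P.mean(0),full_matrices=False)[2][0]
        print(s[i],P.mean(0).round(3),np.ptp((P-P.mean(0))@V).round(3),np.degrees(np.arctan2(V[1],V[0])).round(1))
shift([.466,.05,.019],88)
E
```

```text
t 23.67 gp [0.4614 0.0504 0.1997] y [0.038 0.999 0.   ] z [ 0.  0. -1.] F [0.2 0.6 0.8] grip 0.584 0.0 q [ 0.6   0.34 -0.99  2.05  0.35  0.93  0.96]
[311 168  14  51 584] [0.473 0.051] 0.06 0.1
shift cm [-0.46 -0.03 18.07] rot [ 0.     0.    -0.005] dist cm 18.1
```

```bash
python3 -m jog '5 -0.6 0 4 0 0 0;5 -0.6 0 8 0 0 0;5 -0.6 0 12 0 0 0;5 -0.6 0 16 0 0 0;5 -0.6 0 18 0 0 0;5 -0.6 0 18 0 0 0;5 -0.6 0 18 0 0 0' 40; python3 -m jog '1 0 0 0 0 0 0;1 0 0 0 0 0 0;1 0 0 0 0 0 0;1 0 0 0 0 0 0;1 0 0 0 0 0 0;1 0 0 0 0 0 0;1 0 0 -4 0 0 0;1 0 0 -8 0 0 0' ; python3 -m jog '1 0 0 -4 0 0 0;1 0 0 -8 0 0 0;1 0 0 -12 0 0 0;1 0 0 -15 0 0 0;1 0 0 -15 0 0 0'
python3 - <<'E'
from h import *
st();shift([.630,.216,.235],-1)
E
```

```text
time: 24.3
position: [0.4674, 0.0509, 0.1738]
eef_rot: [0.019, 1.0, -0.0, -0.001]
ft_force: [0.5, -0.9, -0.5]
grip_width: 0.584
grip_force: 0.0
time: 24.97
position: [0.4662, 0.0499, 0.254]
eef_rot: [0.018, 1.0, 0.0, -0.003]
ft_force: [1.0, -0.8, 0.4]
grip_width: 0.194
grip_force: 39.6
time: 25.38
position: [0.4688, 0.0513, 0.4104]
eef_rot: [0.018, 1.0, -0.0, 0.005]
ft_force: [0.3, -0.1, -0.2]
grip_width: 0.197
grip_force: 39.6
t 25.38 gp [0.4703 0.0513 0.2554] y [0.036 0.999 0.   ] z [ 0.01 -0.   -1.  ] F [ 0.3 -0.1 -0.2] grip 0.197 39.6 q [ 0.67  0.28 -1.04  1.97  0.28  1.04  1.03]
shift cm [-15.49  17.04   2.19] rot [0.008 0.008 1.552] dist cm 23.1
```

```bash
python3 -m jog '1 -8 8.5 1 0 0 0.78;1 -8 8.5 1 0 0 0.78;1 -8 8.5 1 0 0 0.78;1 -8 8.5 1 0 0 0.78;1 -8 8.5 1 0 0 0.78;1 -8 8.5 1 0 0 0.78;1 -8 8.5 1 0 0 0.78;1 -8 8.5 1 0 0 0.78'
python3 - <<'E'
from h import *
st();shift([.630,.22,.235],-1)
E
```

```text
time: 26.05
position: [0.5501, 0.1322, 0.3941]
eef_rot: [0.397, 0.918, -0.001, -0.0]
ft_force: [0.6, 0.4, 0.2]
grip_width: 0.194
grip_force: 39.6
t 26.05 gp [0.5499 0.1321 0.2391] y [ 0.729  0.684 -0.001] z [-0.001 -0.001 -1.   ] F [0.6 0.4 0.2] grip 0.194 39.6 q [ 0.28  0.42 -0.8   1.79  0.34  1.07  0.11]
shift cm [ 0.93 11.84  0.39] rot [-0.001  0.     0.771] dist cm 11.9
```

```bash
python3 -m jog '1 0.9 11.8 0.4 0 0 0.77;1 0.9 11.8 0.4 0 0 0.77;1 0.9 11.8 0.4 0 0 0.77;1 0.9 11.8 0.4 0 0 0.77;1 0.9 11.8 0.4 0 0 0.77;1 0.9 11.8 0.4 0 0 0.77;1 0.9 11.8 0.4 0 0 0.77;1 0.9 11.8 0.4 0 0 0.77'; python3 -m jog '1 0 0 3 0 0 0;1 0 0 6 0 0 0;1 0 0 8 0 0 0;1 0 0 9.6 0 0 0;1 0 0 9.6 0 0 0;4 0 0 9.6 0 0 0;4 0 0 9.6 0 0 0;4 0 0 9.6 0 0 0'; python3 -m jog '4 0 0 -4 0 0 0;4 0 0 -8 0 0 0;4 0 0 -11 0 0 0;4 0 0 -11 0 0 0'
python3 - <<'E'
from h import *
st();shift([.433,.367,.2],103)
c=capture("wrist");crop(c,0,0,640,400,1,"w8")
E
```

```text
time: 26.72
position: [0.63, 0.2195, 0.3903]
eef_rot: [0.711, 0.703, -0.0, 0.0]
ft_force: [0.2, 0.2, -0.7]
grip_width: 0.193
grip_force: 39.6
time: 27.38
position: [0.6304, 0.2199, 0.2963]
eef_rot: [0.712, 0.702, 0.001, 0.0]
ft_force: [-1.6, -0.8, -0.4]
grip_width: 0.465
grip_force: 0.3
time: 27.72
position: [0.6314, 0.2213, 0.4143]
eef_rot: [0.712, 0.702, 0.007, 0.003]
ft_force: [0.5, 0.6, 0.9]
grip_width: 0.466
grip_force: 0.0
t 27.72 gp [0.6335 0.2222 0.2593] y [ 1.    -0.014  0.013] z [ 0.013  0.006 -1.   ] F [0.5 0.6 0.9] grip 0.466 0.0 q [-0.02  0.52 -0.6   1.53  0.31  1.17 -0.69]
shift cm [ 14.25 -20.13   5.74] rot [ 0.007 -0.014  1.33 ] dist cm 25.3
```

View pics/w8.png

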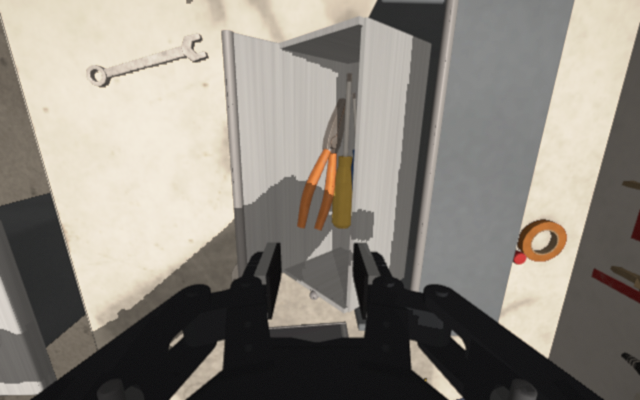

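The pliers and yellow driver are in the bin and the spanner is at (145,62). The blue driver is not obvious, so I'll check by blue mask.

Run:
```python
from h import *
for nm in("wrist","top"):
    c=capture(nm);hsv=cv2.cvtColor(c["color"],cv2.COLOR_RGB2HSV)
    m=cv2.inRange(hsv,(98,90,25),(128,255,255));n,l,s,ce=cv2.connectedComponentsWithStats(m)
    for i in range(1,n):
        if s[i,4]>5: print(nm,s[i],c["color"][l==i].mean(0).round())
    if nm=="wrist": crop(c,270,20,390,240,3,"w8c") if False else cv2.imwrite("pics/w8c.png",cv2.resize(cv2.convertScaleAbs(c["color"][20:200,270:390,::-1],alpha=1.6),None,fx=3,fy=3))
```

```text
wrist [354 158   2  19  19] [35. 48. 69.]
top [183 112   8   7  28] [53. 72. 95.]
top [371 113  64  39 722] [ 55.  60. 107.]
top [181 120   4   8  10] [55. 71. 92.]
top [ 24 237   6   5  15] [40. 49. 63.]
top [ 23 250  10   6  31] [41. 49. 64.]
top [ 38 251   7   5  15] [42. 52. 66.]
top [ 39 259  15   8  68] [41. 50. 65.]
```

View pics/w8c.png

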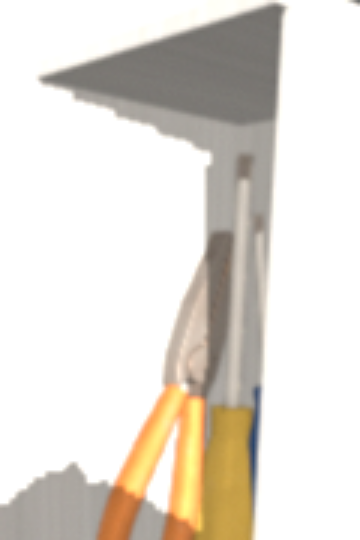

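The blue driver is in the bin too, behind the yellow one at (258,440) in the crop. Last is the spanner.

```bash
python3 -m jog '4 7 -10 3 0 0 -0.9;4 7 -10 3 0 0 -0.9;4 7 -10 3 0 0 -0.9;4 7 -10 3 0 0 -0.9;4 7 -10 3 0 0 -0.9;4 7 -10 3 0 0 -0.9;4 7 -10 3 0 0 -0.9;4 7 -10 3 0 0 -0.9' >/dev/null
python3 - <<'E'
from h import *
st();shift([.433,.368,.2],103)
E
```

```text
t 28.53 gp [0.5305 0.2905 0.2183] y [ 0.629  0.777 -0.002] z [-0.002 -0.001 -1.   ] F [-0.7 -0.7  0.4] grip 0.47 0.0 q [ 0.    0.52 -0.82  1.72  0.42  1.09 -0.07]
shift cm [12.47 -0.14  1.84] rot [-0.002 -0.002 -0.907] dist cm 12.6
```

```bash
python3 -m jog '4 12.5 -0.1 1.8 0 0 -0.9;4 12.5 -0.1 1.8 0 0 -0.9;4 12.5 -0.1 1.8 0 0 -0.9;4 12.5 -0.1 1.8 0 0 -0.9;4 12.5 -0.1 1.8 0 0 -0.9;4 12.5 -0.1 1.8 0 0 -0.9;4 12.5 -0.1 1.8 0 0 -0.9;4 12.5 -0.1 1.8 0 0 -0.9' >/dev/null
python3 - <<'E'
from h import *
st();c=capture("wrist")
cv2.imwrite("pics/w9.png",c["color"][60:330,180:500,::-1]);print(proj(c,[.433,.368,.005]))
shift([.433,.368,.0195],103)
E
```

```text
t 29.2 gp [0.4335 0.369  0.2007] y [-0.215  0.977 -0.   ] z [-0.002 -0.001 -1.   ] F [ 0.7 -0.7  0.6] grip 0.47 0.0 q [-0.04  0.57 -1.05  1.81  0.56  1.09  0.5 ]
[315.74866345 184.65127644]
shift cm [ 0.07 -0.09 18.13] rot [-0.    -0.002 -0.014] dist cm 18.1
```

View pics/w9.png

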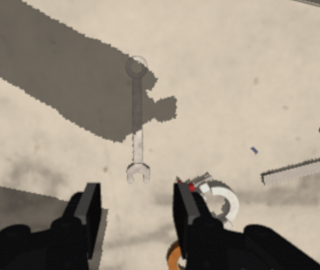

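The spanner lies centred under the gripper, from (315,118) to (319,242) in the full image, where I predicted it. I'll grasp it.

```bash
python3 -m jog '4 0 0 4 0 0 0;4 0 0 8 0 0 0;4 0 0 12 0 0 0;4 0 0 16 0 0 0;4 0 0 18.1 0 0 0;4 0 0 18.1 0 0 0;4 0 0 18.1 0 0 0' 50; python3 -m jog '0.4 0 0 0 0 0 0;0.4 0 0 0 0 0 0;0.4 0 0 0 0 0 0;0.4 0 0 0 0 0 0;0.4 0 0 0 0 0 0;0.4 0 0 0 0 0 0;0.4 0 0 -4 0 0 0;0.4 0 0 -8 0 0 0' ; python3 -m jog '0.4 0 0 -4 0 0 0;0.4 0 0 -8 0 0 0;0.4 0 0 -12 0 0 0;0.4 0 0 -15 0 0 0;0.4 0 0 -15 0 0 0'
python3 - <<'E'
from h import *
st();shift([.630,.243,.235],-1)
E
```

```text
time: 29.83
position: [0.4334, 0.3694, 0.1747]
eef_rot: [-0.105, 0.995, -0.001, -0.001]
ft_force: [-0.3, 0.4, 0.1]
grip_width: 0.468
grip_force: 0.0
time: 30.5
position: [0.4331, 0.3684, 0.2544]
eef_rot: [-0.107, 0.994, -0.001, -0.003]
ft_force: [1.4, 0.7, -0.2]
grip_width: 0.111
grip_force: 49.0
time: 30.92
position: [0.434, 0.3715, 0.4122]
eef_rot: [-0.107, 0.994, 0.003, 0.004]
ft_force: [0.5, 0.6, -0.6]
grip_width: 0.115
grip_force: 49.1
t 30.92 gp [0.4351 0.3725 0.2572] y [-0.212  0.977  0.005] z [ 0.007  0.007 -1.   ] F [ 0.5  0.6 -0.6] grip 0.115 49.1 q [-0.01  0.51 -1.09  1.75  0.5   1.17  0.54]
shift cm [-16.41 -16.72   2.28] rot [-0.002  0.011 -1.339] dist cm 23.5
```

Rotating the same way as before (+1.8).

```bash
python3 -m jog '0.4 -8 -8 0 0 0 0.9;0.4 -8 -8 0 0 0 0.9;0.4 -8 -8 0 0 0 0.9;0.4 -8 -8 0 0 0 0.9;0.4 -8 -8 0 0 0 0.9;0.4 -8 -8 0 0 0 0.9;0.4 -8 -8 0 0 0 0.9;0.4 -8 -8 0 0 0 0.9'
python3 - <<'E'
from h import *
st();shift([.630,.243,.235],-1)
E
```

```text
time: 31.58
position: [0.5287, 0.3082, 0.405]
eef_rot: [0.339, 0.941, -0.001, -0.0]
ft_force: [-0.2, -0.4, -0.2]
grip_width: 0.117
grip_force: 49.0
t 31.58 gp [0.5286 0.308  0.25  ] y [ 0.637  0.771 -0.001] z [-0.001 -0.001 -1.   ] F [-0.2 -0.4 -0.2] grip 0.117 49.0 q [-0.02  0.5  -0.84  1.67  0.41  1.15 -0.09]
shift cm [-11.96   1.43   1.5 ] rot [-0.001  0.001  0.897] dist cm 12.1
```

```bash
python3 -m jog '0.4 -12 1.4 1.5 0 0 0.9;0.4 -12 1.4 1.5 0 0 0.9;0.4 -12 1.4 1.5 0 0 0.9;0.4 -12 1.4 1.5 0 0 0.9;0.4 -12 1.4 1.5 0 0 0.9;0.4 -12 1.4 1.5 0 0 0.9;0.4 -12 1.4 1.5 0 0 0.9;0.4 -12 1.4 1.5 0 0 0.9'; python3 -m jog '0.4 0 0 3 0 0 0;0.4 0 0 6 0 0 0;0.4 0 0 8 0 0 0;0.4 0 0 9.6 0 0 0;0.4 0 0 9.6 0 0 0;3.5 0 0 9.6 0 0 0;3.5 0 0 9.6 0 0 0;3.5 0 0 9.6 0 0 0'; python3 -m jog '3.5 0 0 -4 0 0 0;3.5 0 0 -8 0 0 0;3.5 0 0 -11 0 0 0;3.5 0 0 -11 0 0 0;3.5 0 0 -11 0 0 0'
python3 - <<'E'
from h import *
st();shift([.525,.243,.235],0)
c=capture("wrist");cv2.imwrite("pics/w10.png",cv2.resize(cv2.convertScaleAbs(c["color"][10:270,200:460,::-1],alpha=1.3),None,fx=2,fy=2))
E
```

```text
time: 32.25
position: [0.6305, 0.2432, 0.39]
eef_rot: [0.713, 0.701, -0.0, -0.0]
ft_force: [-0.2, -0.2, -1.0]
grip_width: 0.116
grip_force: 49.1
time: 32.92
position: [0.6312, 0.2437, 0.2965]
eef_rot: [0.712, 0.702, 0.001, 0.0]
ft_force: [-0.2, -0.5, -0.3]
grip_width: 0.41
grip_force: 0.0
time: 33.33
position: [0.6311, 0.2438, 0.4088]
eef_rot: [0.712, 0.702, 0.003, 0.001]
ft_force: [0.0, 0.1, -0.9]
grip_width: 0.409
grip_force: 0.0
t 33.33 gp [0.6321 0.2442 0.2538] y [ 1.    -0.015  0.006] z [ 0.007  0.002 -1.   ] F [ 0.   0.1 -0.9] grip 0.409 0.0 q [-0.05  0.54 -0.6   1.52  0.32  1.18 -0.72]
shift cm [ -0.24 -10.62   1.81] rot [ 0.007 -0.003 -0.014] dist cm 10.8
```

View pics/w10.png

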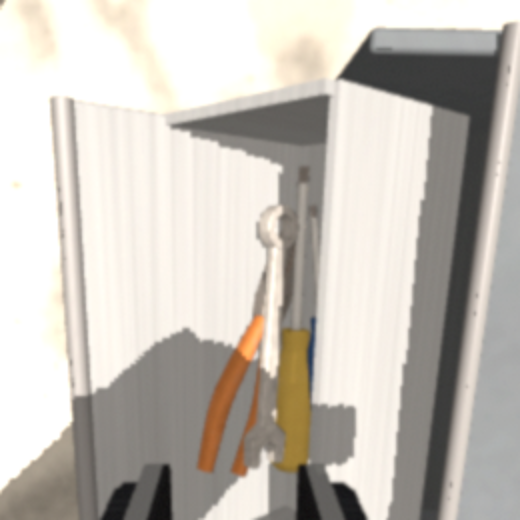

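All four tools are in the bin: the spanner lies at (270,330) on top of the pliers and the yellow and blue drivers. Now I'll push the bin home slowly.

```bash
python3 -m jog '0 0 -3 0 0 0 0;0 0 -6 0 0 0 0;0 0 -9 0 0 0 0;0 0 -12 0 0 0 0;0 0 -12 0 0 0 0;0 0 -12 0 0 0 0' >/dev/null; python3 -m jog '0 0 0 4 0 0 0;0 0 0 8 0 0 0;0 0 0 12 0 0 0;0 0 0 14 0 0 0;0 0 0 14 0 0 0;0 0 1 14 0 0 0;0 0 2 14 0 0 0;0 0 2 14 0 0 0'; python3 -c "from h import *;st()"
```

```text
time: 34.55
position: [0.5344, 0.2447, 0.2668]
eef_rot: [0.713, 0.701, 0.003, 0.001]
ft_force: [0.5, 0.9, 1.0]
grip_width: -0.002
grip_force: 0.0
t 34.55 gp [0.5352 0.245  0.1118] y [ 1.    -0.018  0.005] z [ 0.005  0.002 -1.   ] F [0.5 0.9 1. ] grip -0.002 0.0 q [-0.1   0.57 -0.58  1.85  0.41  0.84 -0.9 ]
```

```bash
python3 -m jog '0 0 0.5 -0.1 0 0 0;0 0 1 -0.4 0 0 0;0 0 1.4 -0.8 0 0 0;0 0 1.8 -1.2 0 0 0;0 0 2.2 -1.5 0 0 0;0 0 2.6 -1.8 0 0 0;0 0 3 -2.1 0 0 0;0 0 3.5 -2.5 0 0 0'; python3 -m jog '0 0 0.5 -0.3 0 0 0;0 0 1 -0.6 0 0 0;0 0 1.5 -0.9 0 0 0;0 0 2 -1.1 0 0 0;0 0 2.5 -1.3 0 0 0;0 0 3 -1.5 0 0 0;0 0 3.5 -1.7 0 0 0;0 0 4 -1.9 0 0 0'; python3 -c "from h import *;st()"
```

```text
time: 35.22
position: [0.5645, 0.2444, 0.2902]
eef_rot: [0.712, 0.702, -0.002, -0.001]
ft_force: [-7.8, -1.6, 6.2]
grip_width: -0.005
grip_force: 3.4
time: 35.88
position: [0.6064, 0.2434, 0.3088]
eef_rot: [0.712, 0.702, 0.0, 0.0]
ft_force: [-0.9, 0.7, 0.7]
grip_width: -0.008
grip_force: 0.5
t 35.88 gp [0.6065 0.2434 0.1538] y [ 1.    -0.015  0.   ] z [ 0.  0. -1.] F [-0.9  0.7  0.7] grip -0.008 0.5 q [-0.07  0.61 -0.58  1.66  0.38  0.99 -0.8 ]
```

```bash
python3 -m jog '0 0 0.5 -0.1 0 0 0;0 0 1 -0.2 0 0 0;0 0 1.5 -0.3 0 0 0;0 0 2 -0.4 0 0 0;0 0 2.5 -0.5 0 0 0;0 0 3 -0.6 0 0 0;0 0 3.5 -0.6 0 0 0;0 0 4 -0.6 0 0 0'; python3 -m jog '0 0 0.3 0 0 0 0;0 0 0.6 0 0 0 0;0 0 0.9 0 0 0 0;0 0 0.9 0 0 0 0'; python3 -c "from h import *;st()"
```

```text
time: 36.55
position: [0.6443, 0.2434, 0.3146]
eef_rot: [0.712, 0.702, -0.002, -0.001]
ft_force: [-5.8, -1.4, 3.8]
grip_width: 0.001
grip_force: 2.5
time: 36.88
position: [0.6556, 0.2425, 0.3147]
eef_rot: [0.713, 0.702, 0.0, 0.0]
ft_force: [0.7, 0.3, -0.3]
grip_width: 0.004
grip_force: 0.0
t 36.88 gp [0.6557 0.2426 0.1597] y [ 1.    -0.016  0.001] z [ 0.001  0.    -1.   ] F [ 0.7  0.3 -0.3] grip 0.004 0.0 q [-0.07  0.67 -0.56  1.54  0.39  1.05 -0.75]
```

```bash
python3 -m jog '0 0 0.3 0 0 0 0;0 0 0.5 0 0 0 0;0 0 0.5 0 0 0 0;0 0 0.5 0 0 0 0'; python3 -c "from h import *;st()"
```

```text
time: 37.22
position: [0.6576, 0.2431, 0.3146]
eef_rot: [0.712, 0.702, -0.003, -0.001]
ft_force: [-11.2, -2.4, 6.5]
grip_width: -0.002
grip_force: 5.6
t 37.22 gp [0.6566 0.2428 0.1596] y [ 1.    -0.014 -0.006] z [-0.006 -0.002 -1.   ] F [-11.2  -2.4   6.5] grip -0.002 5.6 q [-0.07  0.67 -0.56  1.53  0.39  1.06 -0.75]
```

Firmly home. I'll retreat and check everything from a distance.

```bash
python3 -m jog '0 0 -2 0 0 0 0;0 0 -4 0 0 0 0;0 0 -5 -4 0 0 0;0 0 -5 -8 0 0 0;0 0 -5 -12 0 0 0;0 0 -8 -14 0 0 0;0 0 -11 -14 0 0 0;0 0 -13 -14 0 0 0'
python3 - <<'E'
from h import *
import h
st();c=capture("wrist");t=capture("scene")
a=cv2.resize(c["color"],(640,400));b=t["color"][130:280,190:450];b=cv2.resize(b,(347,200))
w=capture("top")["color"][110:270,200:440]
img=np.zeros((560,640,3),np.uint8);img[:360]=a[40:];img[360:,:347]=b;img[360:,347:640]=cv2.resize(w,(293,200))
cv2.imwrite("pics/f1.png",img[:,:,::-1])
E
```

```text
time: 37.88
position: [0.5277, 0.2457, 0.4569]
eef_rot: [0.712, 0.702, 0.002, 0.001]
ft_force: [-0.7, 0.5, 0.0]
grip_width: 0.002
grip_force: 0.0
t 37.88 gp [0.5281 0.246  0.3019] y [ 1.    -0.014  0.003] z [ 0.003  0.002 -1.   ] F [-0.7  0.5  0. ] grip 0.002 0.0 q [-0.02  0.35 -0.67  1.69  0.23  1.18 -0.76]
```

View pics/f1.png

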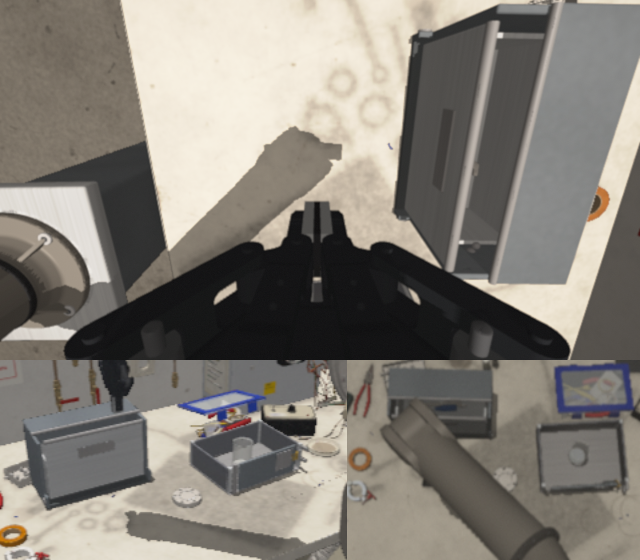

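The pen is shut with the beaker upright inside, the bench is clear of tools, and the bin looks home. I'll check the lip position by projection, then hand in if it's right.

Run:
```python
from h import *
c=capture("wrist")
print("lip meas",pix(c,(494,65),.171).round(4),pix(c,(460,308),.171).round(4),"hood",pix(c,(549,60),.176).round(4),pix(c,(497,318),.176).round(4))
```

```text
lip meas [0.6782 0.3606 0.171 ] [0.6817 0.1235 0.171 ] hood [0.7193 0.3629 0.176 ] [0.7199 0.1142 0.176 ]
```

```bash
python3 -c "from cell import hand_in;print(hand_in())"
```

```text
the job is handed in; nothing more can be done
None
```

The job is handed in: all four tools are in the bin, which is back home; the beaker stands upright in the pen with its door shut; and no wash bottle was out. The hand-in returned no verdict, so these results rest on my own camera and force checks.

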